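Clear the flap of a bench dust filter and draw out its cassette for inspection

ROBOT

A 7-joint arm with a two-finger parallel gripper is mounted at the origin on a cart in front of the work surface, level with it; the furniture and walls round the work are solid. World frame = base frame: x ahead of the robot, y to its left, z up, the work surface at z = 0. Lengths are in mm, angles in rad, forces in N, time in s.
With the tool pointing down it reaches from about 425 to 875 mm from the base axis. Payload 4.7 kg.
Tool frame: the origin (TCP) lies at the centre of the arm's flange, where the gripper is bolted on; the fingertips stand 182 mm ahead of it and the grasp point (between the pads) lies 164 mm ahead of it (bot.tcp_to_grasp is the distance from the TCP to the grasp point, in mm); z points along the fingers, y is the line along which they close (so a half turn about z gives the same grasp; the last joint's range is limited). The gripper opens to 87 mm and grips with 3 to 60 N. Pads are 19 mm wide; open, the fingers measure 117 mm over their backs; the gripper's body (75 mm by 190 mm) begins 51 mm behind the grasp point.
Start: joints at [-1.2, 0.321, -0.07, 1.45, 0.023, 1.371, -0.057], TCP at [227.046, 609.062, 404.787] pointing down, gripper open.
Joint ranges: [-2.86, 2.86], [-0.3, 2.09], [-1.38, 1.24], [0.06, 2.45], [-1.56, 4.7], [0.09, 2.05], [-2.69, 2.69]. Speed limits (rad/s): [2.57, 2.57, 3.14, 3.14, 3.14, 3.14, 3.14].

INTERFACE

Orientations are given as a unit quaternion [w, x, y, z].
In Python, from station import bot, read_camera, calibration, job, recognise, pinpoint gives the robot as it stands.
- The arm moves only by the tool jog_arm, never from a script. Its argument "moves" is one flat list of numbers, 7 for each row, row after row: the shift along the tool's x, y, z in m, then the turn, a rotation vector about the tool's x, y, z in rad, then the finger opening in m, from 0 to 0.087. In form: [x, y, z, wx, wy, wz, jaw, x, y, z, wx, wy, wz, jaw, ...]. A call has 1 to 20 rows; each row shifts and turns the commanded pose from where the row before left it, along the tool's axes as they then stand; what a row does not reach is not made up. A row lasts 1/8 s, in which the tool goes at most 62.5 mm and 10.7 degrees, less where a joint would pass 70% of its speed; a pose out of reach is approached as far as the arm can. A call is refused whole if a number of a shift passes 0.0625 or a number of a turn 0.188, either way. A call with a gripper value outside its range is refused whole. The fingers move at their own pace and stop on an object; the grip force is fixed at half the most. Time passes only in rows, so rows that do not move let the fingers close. It gives the time, the measured TCP pose, the force, the opening and the grip force at its end, in the units of the state.
- bot.sense(): the state, without advancing time (a new reading comes with each control period).
- read_camera(name): name is "side" or "top" or "wrist"; returns the picture (420x560x3 uint8, red, green, blue); there is no depth.
- calibration(name): a dict with "fx", "fy", "cx", "cy" (pixels), "rvec" (rotation vector, rad) and "tvec" (3), from world to camera coordinates, as OpenCV has them. Camera axes: x right, y down, z forward; pixel columns grow to the right and rows downward; lengths in mm; the calibration is good to about 2 mm. A picture is of the moment at which its call begins: read the wrist's pose just before it. calibration takes no time and is no camera call; for the wrist camera it gives the pose at the moment of the call.
- job.job_done(): hands the job in; it is judged then, once.
Trained networks look in the newest picture that a camera, given by its name, has taken for a name from the list of things; names that differ only in an ending like _2 or _b are one class to them, and where a whole thing is asked for, a point or a joint stands for the part that bears it (a point fixed in the world has none). Each returns a list of dicts, best first, with "p" (0 to 1); they miss things now and then, are a little off and sometimes report something else, mostly with a low value. They report only what shows in the picture. A call takes as long as a camera call. They do not tell look-alikes from the thing itself.
- recognise(camera, query): "point" ([column, row] in pixels, amid what is visible of it).
- pinpoint(camera, query): "point" ([column, row] in pixels: a listed point, or the origin of a listed thing).
The state is a dict: "time": time; "joints": joint angles; "dq": joint speeds; "joint_torque": joint torques, N m; "tool_pos": TCP position; "tcp_rot": TCP orientation; "ft_force": force on the tool from outside, world axes, zero at the start; "wrist_torque": the same for the moment, N m; "opening": opening from 0.0 (shut) to 1.0 (fully open); "grasp_force": force on a finger pad.
Only numpy, scipy, OpenCV 4.12 (cv2) and the standard library are available. Lean on these libraries where they do the work, as an engineer would, in place of code of your own. Each camera call takes 0.05 s, during which the arm holds its last target. There are 200 camera calls.

TASK

Chopped wood chips have landed on the top flap of the bench dust filter: take up the loose brown timber block lying to the right of the unit and sweep all four off the unit onto the bench with it, before the flap is lifted so that none falls inside, then lay the block down flat on the bench. Swing the flap up by its pull and over to its stop so that it stays open by itself, and draw the pleated filter cassette straight up out of its guides by its grip. Finish while still holding it up for inspection against the window behind the bench: upright, well clear above the unit (its lower edge a good 6 cm or more above the top of the box), its broad pleated face turned squarely to the window; leave the tape measure, pliers and mug where they are.

Things in the scene. Friction and masses are not known exactly. Their poses are not given: they have to be found in the camera images.
- dust_filter: Fixed grey sheet-steel bench dust filter, 230 (x) x 260 (y) x 114 mm high. Origin: centre of its footprint on the bench; +x to its back, z up. Filter bay at x -117 to 20 mm, its whole top is the flap; behind it a closed fan compartment, its deck flush with the shut flap (z = 114; switch and hinge stand 2 mm proud). A 62 mm round outlet stands 26 mm out of its -y side, x = 68, z = 56.
- slot (a point): Middle of the cassette's seat in the bay: x = -47, y = 0, z = 14 mm in the unit's frame, axes as the unit's. Upright guide channels at y = +-98 to 127 mm hold the cassette's ends with 1.5 mm play in x and 2 mm in y; their mouths are 82 mm above the bench. Between the channels the bay (132 mm long in x, rim 110 mm above the bench) is empty apart from the cassette.
- flap (a joint): Hinge of the flap, rad: 0 shut (level), grows as its front edge swings up and back, 1.95 = its stop, leaning back past upright. No spring or latch, hardly any friction, 0.22 kg: let go below about 1.55 it falls shut, beyond that it falls on to the stop.
- flap_hinge (a point): On the flap's hinge axis, at its middle (x = 20, y = 0, z = 110 mm in the unit's frame); the axis runs along the unit's y. The shut flap is a level 4 mm sheet, 137 x 262 mm, its top 114 mm above the bench.
- flap_lip (a point): Middle of the flap's pull: a black round bar, 12 mm thick, 40 mm long along the unit's y, on a 34 mm wide tab; both ends are free, to be pinched endwise from above. It stands 27 mm ahead of the unit's front, 162 mm from the hinge axis, swings with the flap (110 mm above the bench when shut). The flap sheet's edge is 25 mm from it.
- cassette: Loose filter cassette, hidden under the flap: aluminium frame, pleated paper, 220 mm wide (y) x 70 high x 22 thick (x, through the broad faces), 0.15 to 0.31 kg. In the middle of its top edge a black flat-ended grip, 40 (y) x 14 (x) x 22 mm high, its top 92 mm above the origin. Origin: middle of the lower edge. Starts seated in the slot, upright, axes parallel to the unit's.
- scraper_block: Loose brown timber offcut, 60 mm (its x) x 130 mm (its y) x 35 mm high, 0.14 kg, lying flat on the bench to the right of the unit. Origin: centre of its underside.
- chip_0: One of four loose light wood chips on the flap, about 34 x 17 x 9 mm high, irregular with slanting ends, 10 g. Origin: about the middle of its underside. At the start each lies within 55 mm either side (y) and 40 mm fore or aft (x) of the middle of the bay (x = -47 mm in the unit's frame).
- chip_1: One of four loose light wood chips on the flap, about 29 x 18 x 10 mm high, irregular with slanting ends, 10 g. Origin: about the middle of its underside. At the start each lies within 55 mm either side (y) and 40 mm fore or aft (x) of the middle of the bay (x = -47 mm in the unit's frame).
- chip_2: One of four loose light wood chips on the flap, about 32 x 14 x 9 mm high, irregular with slanting ends, 10 g. Origin: about the middle of its underside. At the start each lies within 55 mm either side (y) and 40 mm fore or aft (x) of the middle of the bay (x = -47 mm in the unit's frame).
- chip_3: One of four loose light wood chips on the flap, about 26 x 19 x 8 mm high, irregular with slanting ends, 10 g. Origin: about the middle of its underside. At the start each lies within 55 mm either side (y) and 40 mm fore or aft (x) of the middle of the bay (x = -47 mm in the unit's frame).
- window (a point): Only a direction (no object, a fixed point in the air over the bench): its x axis points straight out through the window (world +x, away from the robot). The cassette faces the window squarely when its x axis is parallel to this one (either face).
- tape_measure: Bystander: yellow tape measure, 37 x 88 x 62 mm, right of the unit. Origin: centre of its underside.
- pliers: Bystander: red-handled pliers lying flat, 59 x 186 x 14 mm, at the right. Origin: centre of the underside.
- mug: Bystander: orange-brown mug, 81 mm wide, 101 mm high, left of the unit. Origin: centre of its underside.
Not all that is in view belongs to the job. Leave any pink or purple look-alike of the scraper_block alone.

How it is judged:
By the outcome, as a careful person would: the job done as asked, in the order asked, and still so for the second after the job is handed in, while the arm keeps its last pose, push and grip.
It also fails if it takes over 72 s, if anything falls off the work surface, if the arm or the gripper's body presses on something with over 40 N, if the wrist force passes 120 N, or if a joint passes its speed limit or range.

## Working session

There is one attempt and no reset: what is moved stays moved. The work goes in short steps, Python scripts to look and compute and a tool call to move; the robot and the scene stay as the last step left them, time stands still between calls to the robot, and variables do not carry over. Pictures are saved under pics/ and viewed, at most 10 in all, crops included, and the job is handed in when it is done.

Besides the shell and the picture viewer there is one more tool, called after "Emit:" in YAML: its name, and indented under it one key for each argument. jog_arm: Moves the arm, as the interface text tells. Its arguments: {"type":"object","properties":{"moves":{"type":"array","items":{"type":"number"}}},"required":["moves"]}

```bash
ls; mkdir -p pics
python3 - <<'E'
from station import bot, read_camera, calibration, job, recognise, pinpoint
import cv2,numpy as np
s=bot.sense();print(s['time'],s['tool_pos'],s['tcp_rot'],s['opening'])
ims=[]
for n in("side","top"):
    im=read_camera(n);ims.append(im);cv2.imwrite(f'pics/{n}0.png',im[:,:,::-1])
    c=calibration(n);print(n,{k:np.round(v,4).tolist() if not np.isscalar(v) else v for k,v in c.items()})
    for q in("slot","flap_hinge","flap_lip","dust_filter","scraper_block","chip_0","tape_measure","pliers","mug"):
        print(q,[(np.round(d['point']).tolist(),round(d['p'],2)) for d in pinpoint(n,q)][:5])
E
```

```text
pics
0.0 [226.95844356 608.86905237 403.65439503] [-1.12520607e-04  1.77402762e-01  9.84137873e-01 -9.45923375e-04] 1.0031578433532995
side {'fx': 461.8656855526267, 'fy': 461.8656855526267, 'cx': 275.42694139538884, 'cy': 214.19254138796373, 'rvec': [1.9635, -0.4476, 0.2682], 'tvec': [-498.366, 257.3853, 1489.0788]}
slot []
flap_hinge [([284.0, 215.0], 0.92), ([276.0, 218.0], 0.72)]
flap_lip [([281.0, 246.0], 0.67), ([248.0, 230.0], 0.57)]
dust_filter [([283.0, 244.0], 0.88), ([286.0, 215.0], 0.6), ([356.0, 290.0], 0.37)]
scraper_block [([250.0, 286.0], 0.84), ([312.0, 298.0], 0.81), ([211.0, 250.0], 0.58)]
chip_0 [([269.0, 220.0], 0.54), ([260.0, 218.0], 0.48), ([279.0, 221.0], 0.37), ([272.0, 217.0], 0.34)]
tape_measure [([354.0, 288.0], 0.71), ([248.0, 205.0], 0.26)]
pliers [([334.0, 350.0], 0.57)]
mug [([247.0, 206.0], 0.58)]
top {'fx': 459.9641890521512, 'fy': 459.9641890521512, 'cx': 280.82099006387386, 'cy': 207.74593533887844, 'rvec': [1.627, -2.4001, 0.4406], 'tvec': [169.9319, 553.2027, 1621.8072]}
slot [([263.0, 188.0], 0.55)]
flap_hinge [([248.0, 210.0], 0.96), ([267.0, 187.0], 0.66)]
flap_lip [([267.0, 242.0], 0.73)]
dust_filter [([254.0, 225.0], 0.83), ([341.0, 205.0], 0.53), ([252.0, 208.0], 0.36), ([148.0, 249.0], 0.21)]
scraper_block [([319.0, 247.0], 0.86), ([341.0, 203.0], 0.7), ([250.0, 284.0], 0.57)]
chip_0 [([268.0, 222.0], 0.56), ([244.0, 217.0], 0.44), ([253.0, 234.0], 0.41), ([258.0, 215.0], 0.38)]
tape_measure [([336.0, 167.0], 0.53)]
pliers [([147.0, 251.0], 0.55), ([398.0, 197.0], 0.54)]
mug [([150.0, 248.0], 0.87)]
```

Run:
```python
import cv2,numpy as np
a=cv2.imread('pics/side0.png')[150:390,170:430];b=cv2.imread('pics/top0.png')[120:360,110:440]
a=cv2.resize(a,(400,369),interpolation=3);b=cv2.resize(b,(792,576),interpolation=3)
cv2.imwrite('pics/b.png',b);cv2.imwrite('pics/a.png',cv2.resize(a,(624,576)))
```

```text
(no output)
```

View pics/b.png

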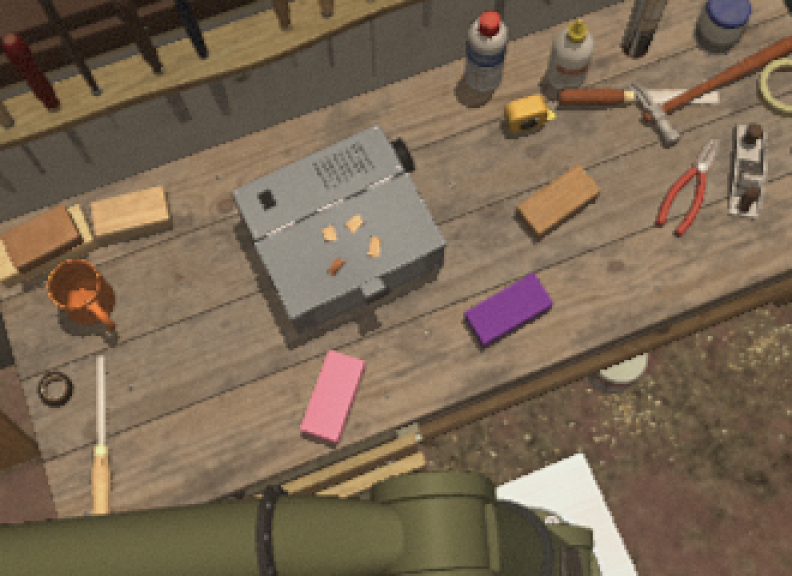

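View pics/a.png

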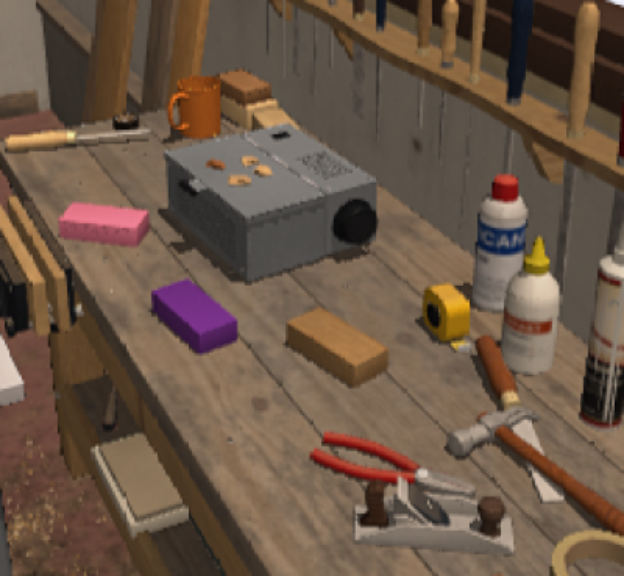

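The brown block is at top (342,203) and side (311,295); purple (319,247) and pink (250,284) are the look-alikes. The block right of the unit and brown fits, and both crops above confirm it. The four chips lie on the flap around top crop (330–375, 223–267).

```bash
cat > h.py <<'E'
import numpy as np,cv2
from scipy.optimize import least_squares
from scipy.spatial.transform import Rotation as R
from station import *
def proj(c,P):
    return cv2.projectPoints(np.array(P,float).reshape(-1,1,3),np.array(c['rvec'],float),np.array(c['tvec'],float),np.array([[c['fx'],0,c['cx']],[0,c['fy'],c['cy']],[0,0,1.]]),None)[0][:,0]
def onplane(c,uv,z):
    M=R.from_rotvec(np.ravel(c['rvec'])).as_matrix();o=-M.T@np.ravel(c['tvec'])
    d=M.T@np.array([(uv[0]-c['cx'])/c['fx'],(uv[1]-c['cy'])/c['fy'],1]);return o+d*(z-o[2])/d[2]
def fit(obs,x0):
    # obs: list of (calib, [local pts], [pixels]); unknown x,y,yaw
    def w(p,L):
        L=np.array(L,float);r=R.from_euler('z',p[2]).as_matrix();return L@r.T+[p[0],p[1],0]
    f=lambda p:np.concatenate([(proj(c,w(p,L))-U).ravel() for c,L,U in obs])
    s=least_squares(f,x0,loss='soft_l1',x_scale=[1,1,.01]);return s.x,np.round(f(s.x).reshape(-1,2),1)
E
python3 - <<'E'
from h import *
T,S=calibration('top'),calibration('side')
t=lambda *a:np.array(a)/2.4+[110,120]; s=lambda *a:np.array(a)/2.4+[170,150]
print(onplane(T,(248,210),110),onplane(S,(284,215),110),onplane(T,(267,242),110))
L=[[115,-130,114],[-117,-131,114],[-117,131,114],[115,130,114],[20,0,110],[-142,0,110],[0,0,0]]
r=fit([(T,L,np.vstack([t([378,128],[443,243],[293,315],[236,190]),[[248,210],[267,242],[254,225]]])),
 (S,L,np.vstack([s([377,178],[247,217],[167,155],[283,128]),[[284,215],[248,230],[283,244]]]))],[650,0,0.4])
print(r)
L=[[-30,65,35],[30,65,35],[30,-65,35],[-30,-65,35],[0,0,0]]
im=read_camera('top')
print(fit([(T,L,np.vstack([t([533,223],[517,208],[573,166],[600,187])[[0,1,2,3]],[[341,203]]]))][:1],[650,-250,0.4]))
for nm,c,im,box in(('top',T,im,(310,180,375,225)),('side',S,read_camera('side'),(280,270,340,315))):
    hsv=cv2.cvtColor(im,cv2.COLOR_RGB2HSV);x0,y0,x1,y1=box;h=hsv[y0:y1,x0:x1]
    m=((h[...,1]>110)&(h[...,2]>80)).astype(np.uint8)
    m=cv2.morphologyEx(m,cv2.MORPH_OPEN,np.ones((3,3)))
    n,l,st,ce=cv2.connectedComponentsWithStats(m);i=1+st[1:,4].argmax()
    k=cv2.convexHull(np.argwhere(l==i)[:,::-1].astype(np.int32));print(nm,st[i],ce[i]+[x0,y0],(cv2.approxPolyDP(k,2,True)[:,0]+[x0,y0]).tolist())
print(onplane(T,(341,203),0),onplane(S,(312,298),0))
for p in((268,222),(244,217),(253,234),(258,215)):print('chip',onplane(T,p,114))
for p in ((330,233),(355,223),(375,246),(336,267)): print('chipm',onplane(T,t(p),118))
for q,a,b in(('tape',(336,167),(354,288)),('pliers',(398,197),(334,350)),('mug',(150,248),(247,206))):print(q,onplane(T,a,0),onplane(S,b,0))
E
```

```text
[611.29217069  70.89850032 110.        ] [632.23617556  92.74499786 110.        ] [469.12323341  49.76872379 110.        ]
(array([6.06357265e+02, 6.23234752e+01, 9.98452433e-02]), array([[ 0.3, -2.8],
       [ 1.9, -0.3],
       [ 0. ,  1.5],
       [-2.4,  0.3],
       [ 0.3, -4.1],
       [ 0.8,  0.8],
       [-1.5, -4.8],
       [ 0.1, -0.1],
       [-0.7, -0.1],
       [-2.1, -1.5],
       [ 0.8, -3. ],
       [ 1.9,  3.1],
       [-0.3, -1.5],
       [-1.4,  1.3]]))
(array([ 5.37861247e+02, -2.88702486e+02,  2.46211822e-01]), array([[ 1.4,  3.2],
       [-1.4, -2.2],
       [ 1.1, -2.5],
       [-0.5,  0. ],
       [-0.3,  1.5]]))
top [ 16   9  34  28 492] [342.30487805 202.70731707] [[359, 198], [336, 216], [333, 216], [326, 207], [349, 189]]
side [ 11   8  41  33 658] [313.01519757 293.24012158] [[330, 304], [317, 310], [291, 283], [301, 278], [306, 279], [331, 295]]
[ 543.1500662 -292.3087921    0.       ] [ 541.05616142 -291.4824639     0.        ]
chip [538.11759065  19.10506955 114.        ]
chip [589.28970234  94.45652511 114.        ]
chip [515.21399254  86.56228157 114.        ]
chip [577.44577708  43.60841594 114.        ]Traceback (most recent call last):
  File "<stdin>", line 20, in <module>
  File "h.py", line 9, in onplane
    d=M.T@np.array([(uv[0]-c['cx'])/c['fx'],(uv[1]-c['cy'])/c['fy'],1]);return o+d*(z-o[2])/d[2]
                                             ~~^^^
IndexError: index 1 is out of bounds for axis 0 with size 1
```

```bash
cat >> h.py <<'E'
def Rd(a): # tool down, tool x at world angle a (deg)
    a=np.radians(a);x=np.array([np.cos(a),np.sin(a),0]);z=np.array([0,0,-1.]);return np.array([x,np.cross(z,x),z]).T
def plan(wps,start=None,vmax=45,wmax=.15):
    """wps: list of (x,y,z_grasp,a_deg|Rmatrix,jaw_m[,vmax]) ; prints rows"""
    s=bot.sense();q=s['tcp_rot']
    p=np.array(s['tool_pos'],float);M=R.from_quat([q[1],q[2],q[3],q[0]]).as_matrix()
    if start is not None:p,M=start
    out=[]
    for w in wps:
        T=Rd(w[3]) if np.isscalar(w[3]) else w[3];v=w[5] if len(w)>5 else vmax
        tp=np.array(w[:3],float)-T[:,2]*bot.tcp_to_grasp
        p0,M0=p.copy(),M.copy();rv=R.from_matrix(M0.T@T).as_rotvec()
        n=max(1,int(np.ceil(max(np.linalg.norm(tp-p)/v,np.linalg.norm(rv)/wmax))))
        for i in range(1,n+1):
            pt=p0+(tp-p0)*i/n;Mt=M0@R.from_rotvec(rv*i/n).as_matrix()
            d=np.round(M.T@(pt-p)/1000,4 if v<20 else 3);r=np.round(R.from_matrix(M.T@Mt).as_rotvec(),3)
            p=p+M@d*1000;M=M@R.from_rotvec(r).as_matrix();out.append([*d,*r,w[4]])
    print(len(out),'rows')
    for i in range(0,len(out),20):print(','.join(f'{x:g}' for r in out[i:i+20] for x in r).replace('-0,','0,'))
    return p,M
E
python3 - <<'E'
from h import *
plan([(470,300,250,170,.087),(520,70,270,186,.087)])
E
```

```text
15 rows
-0.037,-0.023,-0.001,0,0,-0.02,0.087,-0.037,-0.023,-0.001,0,0,-0.02,0.087,-0.036,-0.024,-0.001,0,0,-0.021,0.087,-0.036,-0.025,-0.001,0,0,-0.02,0.087,-0.036,-0.026,-0.001,0,0,-0.02,0.087,-0.034,-0.027,-0.001,0,0,-0.02,0.087,-0.035,-0.027,-0.001,0,0,-0.021,0.087,-0.033,-0.027,-0.001,0,0,-0.02,0.087,-0.034,-0.029,-0.001,0,0,-0.02,0.087,-0.015,-0.036,-0.003,0,0,-0.047,0.087,-0.013,-0.037,-0.004,0,0,-0.046,0.087,-0.011,-0.038,-0.003,0,0,-0.047,0.087,-0.01,-0.038,-0.003,0,0,-0.046,0.087,-0.008,-0.038,-0.003,0,0,-0.047,0.087,-0.006,-0.039,-0.004,0,0,-0.046,0.087
```

Emit:
jog_arm:
  moves: [-0.037,-0.023,-0.001,0,0,-0.02,0.087,-0.037,-0.023,-0.001,0,0,-0.02,0.087,-0.036,-0.024,-0.001,0,0,-0.021,0.087,-0.036,-0.025,-0.001,0,0,-0.02,0.087,-0.036,-0.026,-0.001,0,0,-0.02,0.087,-0.034,-0.027,-0.001,0,0,-0.02,0.087,-0.035,-0.027,-0.001,0,0,-0.021,0.087,-0.033,-0.027,-0.001,0,0,-0.02,0.087,-0.034,-0.029,-0.001,0,0,-0.02,0.087,-0.015,-0.036,-0.003,0,0,-0.047,0.087,-0.013,-0.037,-0.004,0,0,-0.046,0.087,-0.011,-0.038,-0.003,0,0,-0.047,0.087,-0.01,-0.038,-0.003,0,0,-0.046,0.087,-0.008,-0.038,-0.003,0,0,-0.047,0.087,-0.006,-0.039,-0.004,0,0,-0.046,0.087,0,0,0,0,0,0,0.087]

```text
time: 3.1
tool_pos: [520.9, 65.8, 434.5]
tcp_rot: [0.001, -0.049, 0.999, -0.0]
ft_force: [-0.3, -0.3, 0.5]
opening: 0.999
grasp_force: 0.0
```

Run:
```python
from h import *
s=bot.sense();print(s['time'],s['tool_pos'],s['joints'],s['ft_force'])
c=calibration('wrist');im=read_camera('wrist');cv2.imwrite('pics/w1.png',im[:,:,::-1]);np.save('w1.npy',[c],allow_pickle=True)
print(c)
for q in("flap_hinge","flap_lip","chip_0"):
    print(q,[(np.round(d['point']).tolist(),round(d['p'],2),onplane(c,d['point'],110 if q[0]=='f' else 114).round()) for d in pinpoint('wrist',q)][:5])
plan([(530,-150,260,140,.087),(540,-285,220,104,.087)])
```

```text
3.1 [520.94381269  65.80490753 434.52456196] [-0.5190581   0.03411283  0.35282386  1.72727965 -0.01096935  1.38081036
  1.50400936] [-0.33180098 -0.29736956  0.50879993]
{'fx': 292.1410837782699, 'fy': 292.1410837782699, 'cx': 272.20060327182335, 'cy': 209.23550139167125, 'rvec': array([-1.95573054, -2.15529825, -0.33985775]), 'tvec': array([ -14.47829751, -545.45014396,  258.08838831])}
flap_hinge [([265.0, 286.0], 0.78, array([630.,  68., 110.]))]
flap_lip [([269.0, 145.0], 0.83, array([465.,  56., 110.]))]
chip_0 [([284.0, 251.0], 0.88, array([581.,  85., 114.])), ([249.0, 251.0], 0.85, array([585.,  46., 114.])), ([300.0, 208.0], 0.75, array([528.,  97., 114.]))]
11 rows
0.002,-0.037,0.002,0,0,0.134,0.087,-0.002,-0.037,0.001,0,0,0.134,0.087,-0.008,-0.036,0.002,0,0,0.134,0.087,-0.012,-0.035,0.002,0,0,0.134,0.087,-0.017,-0.032,0.001,0,0,0.134,0.087,-0.021,-0.031,0.002,0,-0.001,0.134,0.087,-0.019,-0.019,0.008,0,0,0.126,0.087,-0.021,-0.017,0.008,0,0,0.125,0.087,-0.023,-0.014,0.008,0,0,0.126,0.087,-0.025,-0.011,0.008,0,0,0.126,0.087,-0.026,-0.008,0.008,0.001,0,0.126,0.087
```

View pics/w1.png

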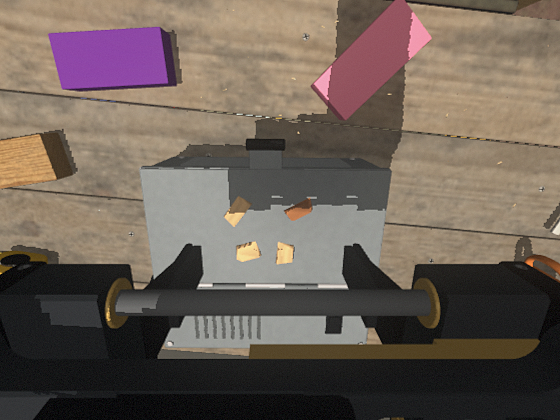

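The wrist view shows the unit with front corners at (142,168) and (390,168), the pull at (266,146), the hinge line near row 286, and chips at (237,211), (298,209), (247,252) and (285,252).

Run:
```python
from h import *
c=np.load('w1.npy',allow_pickle=True)[0]
im=cv2.imread('pics/w1.png')
L=[[-117,-131,114],[-117,131,114],[-142,0,110],[20,0,110]];U=[[142,168],[390,168],[266,146],[265,286]]
r=fit([(c,L,np.array(U))],[606,62,.1]);print(r)
p=r[0]
for u in((237,211),(298,209),(247,252),(285,252)):
    w=onplane(c,u,118)[:2]-p[:2];print((R.from_euler('z',-p[2]).as_matrix()[:2,:2]@w).round())
# precise bar: dark rows
g=cv2.cvtColor(im,cv2.COLOR_BGR2GRAY)
print(g[134:172:2,266]);print(g[145,236:296:2])
```

```text
(array([6.07488624e+02, 6.56364668e+01, 8.65193429e-02]), array([[-3.1,  0.9],
       [ 2.1,  3.5],
       [-0.2, -0.8],
       [ 0.3, -2.4]]))
[-74. -30.]
[-76.  35.]
[-25. -20.]
[-26.  22.]
[74 77 73 34 37 38 30 33 64 82 80 85 80 80 82 82 79 80 80]
[ 60  63  61  80 116  26  35  35  32  34  35  32  38  36  35  37  38  35
  33  34  37  33  41  37  34  68  65  66  66  61]
```

Emit:
jog_arm:
  moves: [0.002,-0.037,0.002,0,0,0.134,0.087,-0.002,-0.037,0.001,0,0,0.134,0.087,-0.008,-0.036,0.002,0,0,0.134,0.087,-0.012,-0.035,0.002,0,0,0.134,0.087,-0.017,-0.032,0.001,0,0,0.134,0.087,-0.021,-0.031,0.002,0,-0.001,0.134,0.087,-0.019,-0.019,0.008,0,0,0.126,0.087,-0.021,-0.017,0.008,0,0,0.125,0.087,-0.023,-0.014,0.008,0,0,0.126,0.087,-0.025,-0.011,0.008,0,0,0.126,0.087,-0.026,-0.008,0.008,0.001,0,0.126,0.087,0,0,0,0,0,0,0.087]

```text
time: 4.8
tool_pos: [539.5, -287.2, 382.8]
tcp_rot: [-0.0, 0.617, 0.787, -0.001]
ft_force: [-0.6, -0.1, -0.3]
opening: 1.0
grasp_force: 0.0
```

Run:
```python
from h import *
c=calibration('wrist');im=read_camera('wrist');cv2.imwrite('pics/w2.png',im[:,:,::-1]);np.save('w2.npy',[c],allow_pickle=True)
s=bot.sense();print(s['time'],s['tool_pos'],s['joints'])
print([(d['point'],round(d['p'],2),onplane(c,d['point'],0).round()) for d in pinpoint('wrist','scraper_block')])
```

```text
4.85 [ 540.02992892 -285.78459139  383.18664227] [-0.14476173  0.29415586  0.71672806  1.6063602  -0.19710298  1.31664249
  0.84470329]
[([174.4, 22.1], 0.91, array([ 392., -138.,    0.])), ([267.2, 186.4], 0.67, array([ 532., -291.,    0.]))]
```

View pics/w2.png

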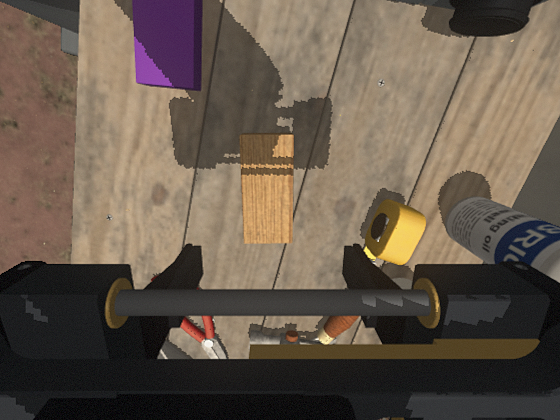

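Run:
```python
from h import *
c=np.load('w2.npy',allow_pickle=True)[0]
U=np.array([[241,134],[293,134],[293,243],[244,243]])
for u in U:print(onplane(c,u,35).round(1))
L=[[-30,65,35],[30,65,35],[30,-65,35],[-30,-65,35]]
for x in ([540,-285,.24],):print(fit([(c,L,U)],x))
p=fit([(c,L,U)],[540,-285,.24])[0]
print(bot.sense()['tool_pos'])
a=np.degrees(p[2])+90
plan([(p[0],p[1],80,a,.087),(p[0],p[1],34,a,.087,20)])
```

```text
[ 489.5 -232.6   35. ]
[ 544.3 -219.2   35. ]
[ 577.9 -344.1   35. ]
[ 519.7 -358.4   35. ]
(array([ 5.32984522e+02, -2.88629185e+02,  2.45752246e-01]), array([[-1.3, -0.1],
       [ 1.9, -0.4],
       [-0. ,  0.2],
       [-0.1,  0.4]]))
[ 540.30518194 -285.05192387  383.53215413]
7 rows
0,-0.002,0.035,0,0,0,0.087,-0.001,-0.002,0.035,0,0,0,0.087,0,-0.002,0.035,0,0,0,0.087,-0.001,-0.002,0.035,-0.001,0,0,0.087,0,0,0.015,0,0,0,0.087,0,0,0.016,0,0,0,0.087,0,0,0.015,0,0,0,0.087
```

Emit:
jog_arm:
  moves: [0,-0.002,0.035,0,0,0,0.087,-0.001,-0.002,0.035,0,0,0,0.087,0,-0.001,0.035,0,0,0,0.087,-0.001,-0.001,0.035,0,0,0,0.087,0,0,0.015,0,0,0,0.087,0,0,0.016,0,0,0,0.087,0,0,0.015,0,0,0,0.087,0,0,0,0,0,0,0.04,0,0,0,0,0,0,0.04,0,0,0,0,0,0,0.04,0,0,0,0,0,0,0.04]

```text
time: 6.28
tool_pos: [534.4, -290.4, 198.6]
tcp_rot: [0.001, 0.617, 0.787, -0.0]
ft_force: [-0.5, 0.1, 1.6]
opening: 0.685
grasp_force: 30.0
```

Run:
```python
from h import *
s=bot.sense();print(s['time'],s['tool_pos'],s['tcp_rot'],s['opening']*87,s['grasp_force'],s['ft_force'])
# unit frame -> world
def W(x,y,p=(607.5,65.6,.0865)):
    cc,ss=np.cos(p[2]),np.sin(p[2]);return p[0]+cc*x-ss*y,p[1]+ss*x+cc*y
zg=s['tool_pos'][2]-bot.tcp_to_grasp
a=180+np.degrees(.0865)
print(zg)
pm=plan([(537,-288,zg+100,104,.04,30),(500,-100,zg+190,140,.04,40),(*W(-50,100),zg+165,a,.04,40),(*W(-50,100),zg+130,a,.04,20)])
```

```text
6.275 [ 534.3545537  -290.42718771  198.55150097] [ 6.32762415e-04  6.16591547e-01  7.87282923e-01 -2.50641704e-04] 59.61815333491412 29.99247282743454 [-0.4616603   0.07123503  1.57678727]
35.051500972632965
19 rows
0,0.001,-0.025,0,0,-0.001,0.04,0.001,0.001,-0.025,0,0.001,0,0.04,0,0,-0.025,0,0,-0.001,0.04,0.001,0.001,-0.025,0,0,0,0.04,0.032,0.002,-0.015,0,0,-0.105,0.04,0.031,0.005,-0.015,0,0,-0.105,0.04,0.031,0.008,-0.015,0,0,-0.104,0.04,0.03,0.011,-0.015,0,0,-0.105,0.04,0.028,0.015,-0.015,0,0,-0.105,0.04,0.027,0.017,-0.015,0,0,-0.105,0.04,0.019,0.033,0.004,0,0,-0.112,0.04,0.014,0.035,0.003,0,0,-0.112,0.04,0.011,0.036,0.004,0,0,-0.112,0.04,0.007,0.038,0.003,0,0,-0.112,0.04,0.002,0.038,0.004,0,0,-0.112,0.04,-0.001,0.038,0.003,0,0,-0.112,0.04,-0.006,0.037,0.004,0,0,-0.112,0.04,0,0,0.017,0,0,0,0.04,0,0,0.018,0,0,0,0.04
```

Emit:
jog_arm:
  moves: [0,0.001,-0.025,0,0,-0.001,0.04,0.001,0.001,-0.025,0,0,0,0.04,0,0,-0.025,0,0,-0.001,0.04,0.001,0.001,-0.025,0,0,0,0.04,0.032,0.002,-0.015,0,0,-0.105,0.04,0.031,0.005,-0.015,0,0,-0.105,0.04,0.031,0.008,-0.015,0,0,-0.104,0.04,0.03,0.011,-0.015,0,0,-0.105,0.04,0.028,0.015,-0.015,0,0,-0.105,0.04,0.027,0.017,-0.015,0,0,-0.105,0.04,0.019,0.033,0.004,0,0,-0.112,0.04,0.014,0.035,0.003,0,0,-0.112,0.04,0.011,0.036,0.004,0,0,-0.112,0.04,0.007,0.038,0.003,0,0,-0.112,0.04,0.002,0.038,0.004,0,0,-0.112,0.04,-0.001,0.038,0.003,0,0,-0.112,0.04,-0.006,0.037,0.004,0,0,-0.112,0.04,0,0,0.017,0,0,0,0.04,0,0,0.018,0,0,0,0.04,0,0,0,0,0,0,0.04]

```text
time: 8.78
tool_pos: [547.8, 159.6, 325.3]
tcp_rot: [-0.002, -0.042, 0.999, -0.001]
ft_force: [0.2, -0.7, -1.4]
opening: 0.685
grasp_force: 30.0
```

Run:
```python
from h import *
s=bot.sense();print(s['time'],s['tool_pos'],s['tcp_rot'],s['opening']*87,s['ft_force'])
for n in('side','top'):
    im=read_camera(n);cv2.imwrite(f'pics/{n}1.png',im[:,:,::-1])
im=read_camera('wrist');a=cv2.resize(cv2.imread('pics/side1.png')[160:290,210:350],(420,390),interpolation=3)
cv2.imwrite('pics/c1.png',np.hstack([a,cv2.resize(im[:,:,::-1],(380,285))[:0+285] if 0 else cv2.copyMakeBorder(cv2.resize(im[:,:,::-1],(380,285)),0,105,0,0,0)]))
```

```text
8.775 [547.82043706 159.6435693  325.26660509] [-0.00206011 -0.04188371  0.9991194  -0.00138988] 59.574693805626914 [ 0.17837002 -0.6540258  -1.42033757]
```

View pics/c1.png

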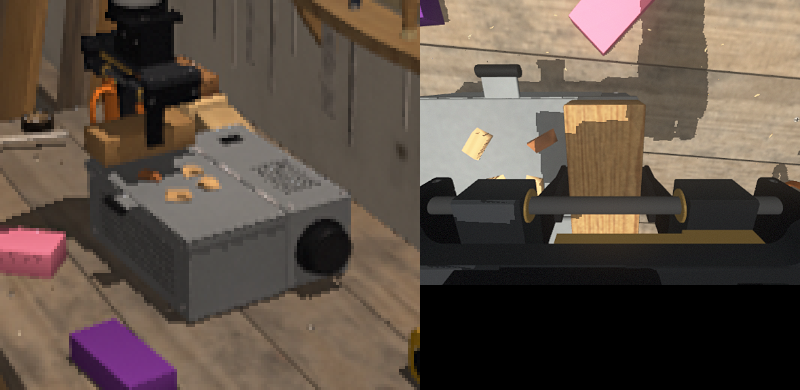

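Emit:
jog_arm:
  moves: [0,0,0.007,0,0,0,0.04,0,0,0.0035,0,0,0,0.04,0,0,0,0,0,0,0.04]

```text
time: 9.3
tool_pos: [548.4, 161.2, 316.6]
tcp_rot: [-0.0, -0.043, 0.999, -0.001]
ft_force: [-0.5, 0.2, -1.7]
opening: 0.689
grasp_force: 30.0
```

Emit:
jog_arm:
  moves: [0,-0.01,0,0,0,0,0.04,0,-0.012,0,0,0,0,0.04,0,-0.012,0,0,0,0,0.04,0,-0.012,0,0,0,0,0.04,0,-0.012,0,0,0,0,0.04,0,-0.012,0,0,0,0,0.04,0,-0.012,0,0,0,0,0.04,0,-0.012,0,0,0,0,0.04,0,-0.012,0,0,0,0,0.04,0,-0.012,0,0,0,0,0.04]

```text
time: 10.55
tool_pos: [558.8, 42.9, 317.0]
tcp_rot: [-0.0, -0.043, 0.999, -0.0]
ft_force: [-0.5, -0.2, -1.3]
opening: 0.685
grasp_force: 30.0
```

Run:
```python
from h import *
s=bot.sense();print(s['time'],s['tool_pos'],s['tcp_rot'],s['opening']*87,s['ft_force'])
im=read_camera('side');im2=read_camera('wrist')
a=cv2.resize(im[160:290,210:350],(420,390),interpolation=3)
cv2.imwrite('pics/c2.png',np.hstack([a,cv2.copyMakeBorder(cv2.resize(im2,(380,285)),0,105,0,0,0)])[:,:,::-1])
```

```text
10.55 [558.79178889  42.90483856 317.03463873] [-9.01840409e-05 -4.31154962e-02  9.99069997e-01 -4.32700577e-04] 59.61733469420063 [-0.4563341  -0.20631485 -1.2927511 ]
```

View pics/c2.png

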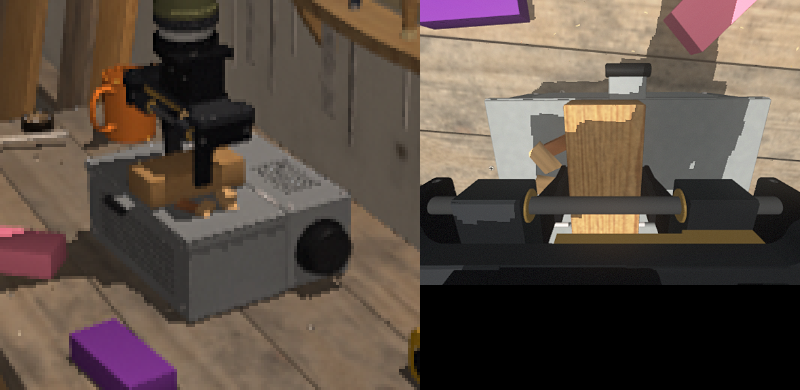

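Emit:
jog_arm:
  moves: [0,-0.012,0.001,0,0,0,0.04,0,-0.012,0,0,0,0,0.04,0,-0.012,0,0,0,0,0.04,0,-0.012,0,0,0,0,0.04,0,-0.012,0,0,0,0,0.04,0,-0.012,0,0,0,0,0.04,0,-0.012,0,0,0,0,0.04,0,-0.012,0,0,0,0,0.04,0,-0.012,0,0,0,0,0.04,0,-0.012,0,0,0,0,0.04,0,-0.012,0,0,0,0,0.04,0,-0.012,0,0,0,0,0.04,0,-0.012,0,0,0,0,0.04]

```text
time: 12.28
tool_pos: [572.2, -112.5, 316.2]
tcp_rot: [-0.0, -0.043, 0.999, -0.0]
ft_force: [0.4, -1.0, -2.0]
opening: 0.684
grasp_force: 30.0
```

Run:
```python
from h import *
s=bot.sense();print(s['time'],s['tool_pos'],s['tcp_rot'],s['opening']*87,s['ft_force'])
im=read_camera('side');im2=read_camera('wrist')
a=cv2.resize(im[160:330,210:350],(420,510),interpolation=3)
cv2.imwrite('pics/c3.png',np.hstack([a,cv2.copyMakeBorder(cv2.resize(im2,(380,285)),0,225,0,0,0)])[:,:,::-1])
pm=plan([(560,-110,220,170,.04,40),(537,-290,150,104,.04,40),(537,-290,60,104,.04,30),(537,-290,36,104,.04,10)])
```

```text
12.275 [ 572.24585025 -112.49751074  316.17199155] [-6.72592382e-05 -4.31079598e-02  9.99070328e-01 -4.22535644e-04] 59.46865174271768 [ 0.41282571 -0.99392617 -2.03414305]
16 rows
0.006,0.002,-0.034,-0.001,0,0.129,0.04,0.006,0.002,-0.033,-0.001,0,0.129,0.04,-0.001,-0.023,0.009,0,0,0.144,0.04,-0.004,-0.022,0.008,0,0,0.144,0.04,-0.008,-0.021,0.009,0,0,0.144,0.04,-0.01,-0.02,0.009,0,0,0.144,0.04,-0.014,-0.019,0.009,0,0,0.144,0.04,-0.015,-0.016,0.008,0,0,0.144,0.04,-0.018,-0.014,0.009,0,0,0.144,0.04,-0.02,-0.011,0.009,0,0,0.144,0.04,0,0,0.03,0,0,0,0.04,0,0,0.03,0,0,0,0.04,0,0,0.03,0,0,0,0.04,0,-0.0001,0.0079,0,0,0,0.04,-0.0001,-0.0001,0.0079,0,0,0,0.04,0,0,0.0079,0,0,0,0.04
```

View pics/c3.png

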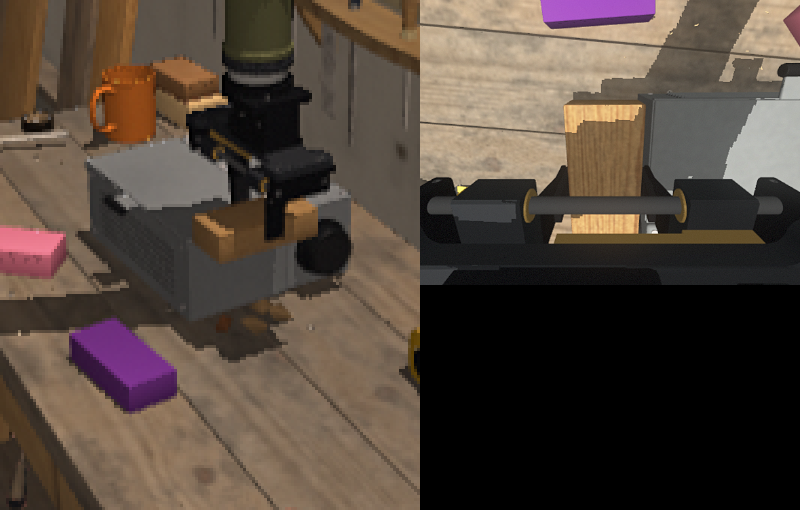

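The flap is clear, and chips lie in a heap on the bench at crop (220–290, 300–325). Next the block goes back to where it was.

Emit:
jog_arm:
  moves: [0.006,0.002,-0.034,0,0,0.129,0.04,0.006,0.002,-0.033,0,0,0.129,0.04,-0.001,-0.023,0.009,0,0,0.144,0.04,-0.004,-0.022,0.008,0,0,0.144,0.04,-0.008,-0.021,0.009,0,0,0.144,0.04,-0.01,-0.02,0.009,0,0,0.144,0.04,-0.014,-0.019,0.009,0,0,0.144,0.04,-0.015,-0.016,0.008,0,0,0.144,0.04,-0.018,-0.014,0.009,0,0,0.144,0.04,-0.02,-0.011,0.009,0,0,0.144,0.04,0,0,0.03,0,0,0,0.04,0,0,0.03,0,0,0,0.04,0,0,0.03,0,0,0,0.04,0,0,0.01,0,0,0,0.04,0,0,0.007,0,0,0,0.04,0,0,0.004,0,0,0,0.04,0,0,0,0,0,0,0.04]

```text
time: 14.5
tool_pos: [538.0, -288.2, 202.9]
tcp_rot: [0.001, 0.615, 0.789, -0.0]
ft_force: [-0.0, -0.8, -1.3]
opening: 0.685
grasp_force: 30.0
```

Run:
```python
from h import *
s=bot.sense();print(s['time'],s['tool_pos'],s['tcp_rot'],s['opening']*87,s['ft_force'])
```

```text
14.5 [ 538.02404172 -288.19039608  202.9295846 ] [ 6.71418847e-04  6.14622337e-01  7.88821214e-01 -1.57198403e-04] 59.551820484093575 [-0.02822426 -0.80716674 -1.34587671]
```

Still about 4 mm up, so I lower it, release and rise.

Emit:
jog_arm:
  moves: [0,0,0.0025,0,0,0,0.04,0,0,0.0015,0,0,0,0.04,0,0,0,0,0,0,0.04,0,0,0,0,0,0,0.087,0,0,0,0,0,0,0.087,0,0,0,0,0,0,0.087,0,0,-0.03,0,0,0,0.087,0,0,-0.04,0,0,0,0.087,0,0,-0.05,0,0,0,0.087,0,0,-0.05,0,0,0,0.087,0,0,0,0,0,0,0.087]

```text
time: 15.88
tool_pos: [538.6, -289.2, 373.1]
tcp_rot: [0.004, 0.615, 0.789, 0.001]
ft_force: [0.4, 0.4, -0.2]
opening: 0.999
grasp_force: 0.0
```

Run:
```python
from h import *
s=bot.sense();print(s['time'],s['tool_pos'],s['opening']*87,s['ft_force'])
def W(x,y,p=(607.5,65.6,.0865)):
    cc,ss=np.cos(p[2]),np.sin(p[2]);return p[0]+cc*x-ss*y,p[1]+ss*x+cc*y
a=180+np.degrees(.0865);print(W(-142,0))
plan([(500,-120,220,150,.087),(*W(-142,0),200,a,.087)])
```

```text
15.875 [ 538.57333645 -289.15377732  373.05621925] 86.90890763283991 [ 0.35571753  0.44790768 -0.1576208 ]
(np.float64(466.0309085935511), np.float64(53.33231168337683))
11 rows
0.029,0.001,-0.002,0.001,0.001,-0.133,0.087,0.029,0.004,-0.002,0,0.002,-0.134,0.087,0.027,0.008,-0.002,0.001,0.001,-0.133,0.087,0.027,0.012,-0.001,0.001,0.001,-0.134,0.087,0.024,0.015,-0.002,0.001,0.002,-0.133,0.087,0.022,0.019,-0.002,0,0.001,-0.133,0.087,0.023,0.027,0.004,0,0,-0.122,0.087,0.02,0.029,0.004,0,0,-0.122,0.087,0.016,0.031,0.004,0,0,-0.122,0.087,0.013,0.034,0.004,0,0,-0.122,0.087,0.008,0.034,0.004,0,0,-0.123,0.087
```

Emit:
jog_arm:
  moves: [0.029,0.001,-0.002,0.001,0.001,-0.133,0.087,0.029,0.004,-0.002,0,0.002,-0.134,0.087,0.027,0.008,-0.002,0.001,0.001,-0.133,0.087,0.027,0.012,-0.001,0.001,0.001,-0.134,0.087,0.024,0.015,-0.002,0.001,0.002,-0.133,0.087,0.022,0.019,-0.002,0,0.001,-0.133,0.087,0.023,0.027,0.004,0,0,-0.122,0.087,0.02,0.029,0.004,0,0,-0.122,0.087,0.016,0.031,0.004,0,0,-0.122,0.087,0.013,0.034,0.004,0,0,-0.122,0.087,0.008,0.034,0.004,0,0,-0.123,0.087,0,0,0,0,0,0,0.087]

```text
time: 17.38
tool_pos: [463.8, 57.5, 359.1]
tcp_rot: [-0.005, -0.046, 0.999, 0.002]
ft_force: [-0.4, -0.5, -0.6]
opening: 1.002
grasp_force: 0.0
```

Run:
```python
from h import *
s=bot.sense();print(s['time'],s['tool_pos'],s['tcp_rot'],s['opening']*87,s['ft_force'])
c=calibration('wrist');im2=read_camera('wrist');np.save('w3.npy',[c],allow_pickle=True)
for d in pinpoint('wrist','flap_lip'):print(d,onplane(c,d['point'],110))
im=read_camera('side')
a=cv2.resize(im[180:340,230:350],(360,480),interpolation=3)
b=im2[0:280,80:500]
cv2.imwrite('pics/w3.png',im2[:,:,::-1])
cv2.imwrite('pics/c4.png',np.hstack([a,cv2.copyMakeBorder(b,0,200,0,0,0)])[:,:,::-1])
```

```text
17.375 [463.81459314  57.46364124 359.1414606 ] [-0.00511013 -0.04640112  0.99890814  0.00183067] 87.16438918687005 [-0.4091716  -0.47800752 -0.57176668]
{'point': [269.5, 227.0], 'p': 0.6} [465.13433974  56.11832692 110.        ]
```

View pics/c4.png

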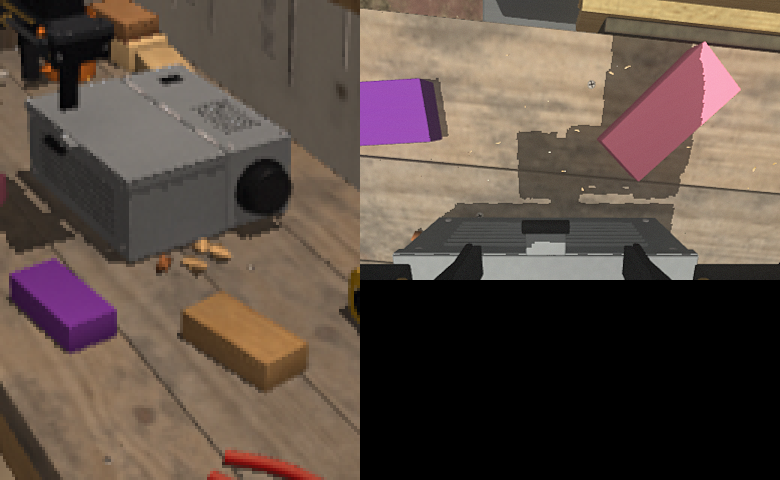

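All four chips lie on the bench (crop 160–230, 240–270) and the brown block lies flat. The pull is at wrist (266,227) and the front corners are at (115,253) and (417,252).

Run:
```python
from h import *
c=np.load('w3.npy',allow_pickle=True)[0];c1=np.load('w1.npy',allow_pickle=True)[0]
g=cv2.cvtColor(cv2.imread('pics/w3.png'),cv2.COLOR_BGR2GRAY)
print(g[224,232:300:2],g[212:256:2,266]);print([int(np.abs(np.diff(g[242:262,x].astype(int))).argmax()+242) for x in(125,150,190,320,340,400)])
L=[[-117,-131,114],[-117,131,114],[-142,0,110]]
r=fit([(c,L,np.array([[115,253],[417,252],[266,227]]))],[606,62,.1]);print(r)
print(onplane(c,(266,227),112))
r=fit([(c,L,np.array([[115,253],[417,252],[266,227]])),(c1,[[-117,-131,114],[-117,131,114],[-142,0,110],[20,0,110]],np.array([[142,168],[390,168],[266,146],[265,286]]))],[606,62,.1]);print(r)
```

```text
[77 82 80 82 77 34 35 35 39 37 38 42 35 34 32 33 35 35 36 35 35 30 33 39
 36 32 33 30 26 80 77 76 75 75] [ 88  88  88  64  33  32  35  36  30  30  31  79  88  93  81 187 174 172
 172 174 172 163]
[253, 255, 243, 254, 255, 254]
(array([6.04166202e+02, 6.62996173e+01, 9.39409822e-02]), array([[-3.5,  0.9],
       [ 3.3,  0.9],
       [ 0. , -2.9]]))
[464.63992191  53.16260277 112.        ]
(array([6.06007046e+02, 6.60843808e+01, 9.19802301e-02]), array([[-3.3,  2.6],
       [ 2.8,  3.1],
       [-0.1, -0.9],
       [-3.3,  0.2],
       [ 2.4,  1.4],
       [-0.4, -2.3],
       [ 0.9, -3.4]]))
```

Run:
```python
from h import *
P=(606.5,66,.09);a=180+np.degrees(.09)
def W(x,y):
    cc,ss=np.cos(P[2]),np.sin(P[2]);return P[0]+cc*x-ss*y,P[1]+ss*x+cc*y
plan([(*W(-142,0),150,a,.087,20),(*W(-142,0),113,a,.087,15)])
```

```text
6 rows
0,0,0.016,0.001,-0.003,-0.002,0.087,0,0,0.015,0.001,-0.003,-0.001,0.087,0,-0.001,0.016,0.001,-0.002,-0.002,0.087,-0.0002,0.0001,0.0122,0,0,0,0.087,-0.0001,0.0001,0.0122,0,0,0,0.087,-0.0002,0.0001,0.0121,0,0,0,0.087
```

Emit:
jog_arm:
  moves: [0,0,0.016,0.001,-0.003,-0.002,0.087,0,0,0.015,0.001,-0.003,-0.001,0.087,0,-0.001,0.016,0.001,-0.002,-0.002,0.087,0,0,0.012,0,0,0,0.087,0,0,0.012,0,0,0,0.087,0,0,0.012,0,0,0,0.087,0,0,0,0,0,0,0.087,0,0,0,0,0,0,0.087]

```text
time: 18.52
tool_pos: [464.9, 53.9, 277.8]
tcp_rot: [0.0, -0.046, 0.999, 0.0]
ft_force: [0.6, -0.4, 0.2]
opening: 1.002
grasp_force: 0.0
```

Run:
```python
from h import *
s=bot.sense();print(s['time'],s['tool_pos'],s['tcp_rot'],s['opening']*87,s['ft_force'])
q=s['tcp_rot'];M=R.from_quat([q[1],q[2],q[3],q[0]]).as_matrix();print(np.array(s['tool_pos'])+M[:,2]*bot.tcp_to_grasp, 'want 465.1 53.2 113')
```

```text
18.525 [464.94570546  53.9074528  277.79781804] [ 4.68755027e-04 -4.60976739e-02  9.98936715e-01  4.73935081e-04] 87.1479655294346 [ 0.60250233 -0.35249358  0.17794673]
[465.0916813   54.06933077 114.29796334] want 465.1 53.2 113
```

Good. Close on the pull.

Emit:
jog_arm:
  moves: [0,0,0,0,0,0,0.03,0,0,0,0,0,0,0.03,0,0,0,0,0,0,0.03,0,0,0,0,0,0,0.03,0,0,0,0,0,0,0.03]

```text
time: 19.15
tool_pos: [464.7, 53.9, 277.5]
tcp_rot: [0.0, -0.046, 0.999, 0.0]
ft_force: [0.2, 0.4, 0.1]
opening: 0.514
grasp_force: 0.0
```

Run:
```python
from h import *
s=bot.sense();print(s['time'],s['tool_pos'],s['opening']*87,s['ft_force'],s['grasp_force'])
h=np.array([20,110.]);z0=s['tool_pos'][2]-bot.tcp_to_grasp
P=(606.5,66,.09);a=180+np.degrees(.09)
def arc(t): # unit-frame displacement
    return 162*(1-np.cos(t)),162*np.sin(t)
# tool x = unit -x, tool z = down
prev=np.zeros(2);out=[]
for t in np.linspace(0,1.86,21)[1:]:
    d=np.array(arc(t));st=np.round((d-prev)/1000,3);prev=prev+st*1000;out+=[-st[0],0,-st[1],0,0,0,.03]
print(','.join(f'{x:g}' for x in out).replace('-0,','0,'))
```

```text
19.15 [464.70107002  53.87317048 277.48032487] 44.738577776611784 [0.17054593 0.37757454 0.09879967] 0.0
-0.001,0,-0.015,0,0,0,0.03,-0.002,0,-0.015,0,0,0,0.03,-0.003,0,-0.015,0,0,0,0.03,-0.005,0,-0.014,0,0,0,0.03,-0.006,0,-0.014,0,0,0,0.03,-0.008,0,-0.013,0,0,0,0.03,-0.008,0,-0.012,0,0,0,0.03,-0.01,0,-0.012,0,0,0,0.03,-0.011,0,-0.01,0,0,0,0.03,-0.011,0,-0.01,0,0,0,0.03,-0.013,0,-0.008,0,0,0,0.03,-0.013,0,-0.008,0,0,0,0.03,-0.014,0,-0.006,0,0,0,0.03,-0.014,0,-0.004,0,0,0,0.03,-0.015,0,-0.004,0,0,0,0.03,-0.015,0,-0.001,0,0,0,0.03,-0.015,0,-0.001,0,0,0,0.03,-0.015,0,0.001,0,0,0,0.03,-0.015,0,0.002,0,0,0,0.03,-0.014,0,0.004,0,0,0,0.03
```

Not closed yet; wait, then check the first part of the arc.

Emit:
jog_arm:
  moves: [0,0,0,0,0,0,0.03,0,0,0,0,0,0,0.03,0,0,0,0,0,0,0.03]

```text
time: 19.52
tool_pos: [464.8, 52.9, 277.4]
tcp_rot: [0.0, -0.046, 0.999, -0.0]
ft_force: [0.8, -5.7, -0.2]
opening: 0.457
grasp_force: 30.0
```

Emit:
jog_arm:
  moves: [-0.001,0,-0.015,0,0,0,0.03,-0.002,0,-0.015,0,0,0,0.03,-0.003,0,-0.015,0,0,0,0.03]

```text
time: 19.9
tool_pos: [471.0, 53.5, 322.5]
tcp_rot: [0.0, -0.046, 0.999, -0.0]
ft_force: [4.8, -3.7, -3.0]
opening: 0.456
grasp_force: 30.0
```

Emit:
jog_arm:
  moves: [-0.005,0,-0.014,0,0,0,0.03,-0.006,0,-0.014,0,0,0,0.03,-0.008,0,-0.013,0,0,0,0.03,-0.008,0,-0.012,0,0,0,0.03,-0.01,0,-0.012,0,0,0,0.03,-0.011,0,-0.01,0,0,0,0.03]

```text
time: 20.65
tool_pos: [518.1, 57.7, 397.3]
tcp_rot: [-0.002, -0.046, 0.999, -0.0]
ft_force: [-3.1, -5.3, 0.3]
opening: 0.452
grasp_force: 30.0
```

Emit:
jog_arm:
  moves: [-0.011,0,-0.01,0,0,0,0.03,-0.013,0,-0.008,0,0,0,0.03,-0.013,0,-0.008,0,0,0,0.03,-0.014,0,-0.006,0,0,0,0.03,-0.014,0,-0.004,0,0,0,0.03,-0.015,0,-0.004,0,0,0,0.03]

```text
time: 21.4
tool_pos: [598.3, 64.9, 437.3]
tcp_rot: [-0.001, -0.045, 0.999, -0.0]
ft_force: [-0.4, -4.1, -3.6]
opening: 0.455
grasp_force: 30.0
```

Emit:
jog_arm:
  moves: [-0.015,0,-0.001,0,0,0,0.03,-0.015,0,-0.001,0,0,0,0.03,-0.015,0,0.001,0,0,0,0.03,-0.015,0,0.002,0,0,0,0.03,-0.014,0,0.004,0,0,0,0.03,0,0,0,0,0,0,0.03]

```text
time: 22.15
tool_pos: [673.1, 71.6, 433.1]
tcp_rot: [0.001, -0.045, 0.999, -0.001]
ft_force: [0.8, -5.0, 4.1]
opening: 0.456
grasp_force: 30.0
```

Emit:
jog_arm:
  moves: [0,0,0,0,0,0,0.087,0,0,0,0,0,0,0.087,0,0,0,0,0,0,0.087,0,0,0,0,0,0,0.087,0,0,-0.02,0,0,0,0.087,0,0,-0.03,0,0,0,0.087,0.03,0,0,0,0,0,0.087,0.04,0,0,0,0,0,0.087,0.04,0,0,0,0,0,0.087,0.03,0,0,0,0,0,0.087,0,0,0,0,0,0,0.087]

```text
time: 23.52
tool_pos: [531.1, 59.4, 484.9]
tcp_rot: [0.002, -0.046, 0.999, 0.002]
ft_force: [-0.4, -0.7, 0.1]
opening: 0.998
grasp_force: 0.0
```

Run:
```python
from h import *
s=bot.sense();print(s['time'],s['tool_pos'],s['tcp_rot'],s['opening']*87,s['ft_force'])
c=calibration('wrist');im2=read_camera('wrist');np.save('w4.npy',[c],allow_pickle=True)
for d in recognise('wrist','cassette'):print(d)
for d in pinpoint('wrist','cassette'):print('pp',d,onplane(c,d['point'],14))
im=read_camera('side')
a=cv2.resize(im[120:280,220:350],(390,480),interpolation=3)
cv2.imwrite('pics/w4.png',im2[:,:,::-1])
cv2.imwrite('pics/c5.png',np.hstack([a,cv2.copyMakeBorder(im2[0:300,70:480],0,180,0,0,0)])[:,:,::-1])
```

```text
23.525 [531.05554729  59.35603414 484.89383326] [ 0.00155213 -0.04616955  0.99893115  0.00158963] 86.82549660351428 [-0.37284256 -0.69415847  0.09377934]
{'point': [268.0, 196.8], 'p': 0.58}
pp {'point': [266.8, 190.3], 'p': 0.63} [561.22528892  54.58065321  14.        ]
```

View pics/c5.png

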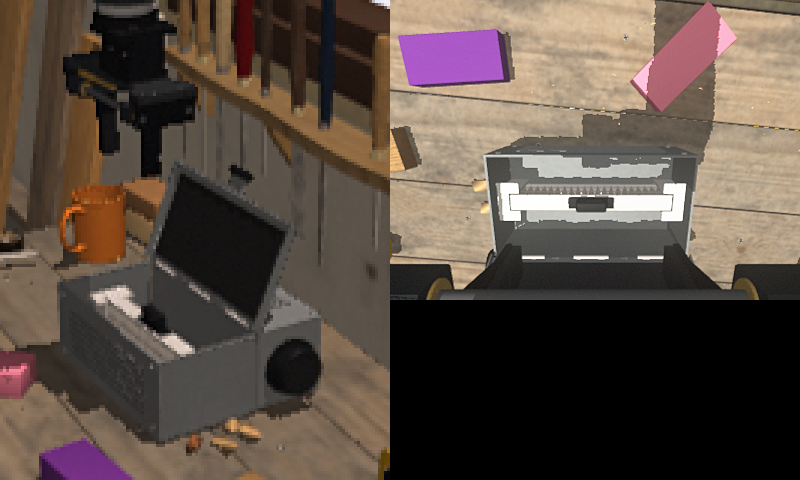

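The flap stands open, with no chips inside and all four on the bench. The cassette grip is at wrist (271,204).

Run:
```python
from h import *
c=np.load('w4.npy',allow_pickle=True)[0]
g=cv2.cvtColor(cv2.imread('pics/w4.png'),cv2.COLOR_BGR2GRAY)
print(g[190:220,271],g[204,242:300:2])
P=(606.5,66,.09);a=180+np.degrees(.09)
def W(x,y):
    cc,ss=np.cos(P[2]),np.sin(P[2]);return P[0]+cc*x-ss*y,P[1]+ss*x+cc*y
print(W(-47,0),proj(c,[[*W(-47,0),106],[*W(-40,0),106],[*W(-54,0),106],[*W(-54,0),84],[*W(-47,20),106],[*W(-47,-20),106]]))
plan([(*W(-47,0),160,a,.087,35),(*W(-47,0),105,a,.087,15)])
```

```text
[118 128 123 110 133 248 255  68  45  54  59  66  60  62  78  81  77  75
  75  74  61  76 149 211 200 201 198 197 206 187] [254 254 255 230  75  78  82  65  80  81  78  81  79  78  78  80  77  74
  76  74  75  75  59  68  73  60 254 253 252]
(np.float64(559.6902215484363), np.float64(61.77570818769348)) [[271.40295754 207.42331908]
 [271.39931098 212.57458133]
 [271.40664649 202.21217362]
 [271.40624073 197.53023523]
 [286.94115332 207.4335011 ]
 [255.85988113 207.41313386]]
9 rows
-0.005,0,0.032,0,0,0,0.087,-0.006,0,0.032,0,0.001,0.001,0.087,-0.005,0,0.032,0,0,0,0.087,-0.005,-0.001,0.032,0.001,0,0.001,0.087,-0.006,0,0.032,0,0,0,0.087,0.0001,0.0001,0.0137,0,0,0,0.087,0.0001,0,0.0136,0,0,0,0.087,0.0002,0.0001,0.0137,0,0,0,0.087,0.0001,0.0001,0.0136,0,0,0,0.087
```

Emit:
jog_arm:
  moves: [-0.005,0,0.032,0,0,0,0.087,-0.006,0,0.032,0,0.001,0.001,0.087,-0.005,0,0.032,0,0,0,0.087,-0.005,-0.001,0.032,0.001,0,0.001,0.087,-0.006,0,0.032,0,0,0,0.087,0,0,0.0135,0,0,0,0.087,0,0,0.0135,0,0,0,0.087,0,0,0.0135,0,0,0,0.087,0,0,0.0125,0,0,0,0.087,0,0,0,0,0,0,0.087,0,0,0,0,0,0,0.087]

```text
time: 25.1
tool_pos: [559.5, 61.5, 270.0]
tcp_rot: [0.0, -0.045, 0.999, -0.0]
ft_force: [0.4, -0.9, 0.6]
opening: 0.999
grasp_force: 0.0
```

Run:
```python
from h import *
s=bot.sense();print(s['time'],s['tool_pos'],s['tcp_rot'],s['opening']*87,s['ft_force'])
q=s['tcp_rot'];M=R.from_quat([q[1],q[2],q[3],q[0]]).as_matrix();print(np.array(s['tool_pos'])+M[:,2]*bot.tcp_to_grasp, 'want 559.7 61.8 106')
print(np.degrees(np.arctan2(M[1,0],M[0,0])))
```

```text
25.1 [559.47757084  61.49625133 269.96626187] [ 8.67660271e-05 -4.50856603e-02  9.98983121e-01 -9.93368557e-06] 86.89311887691407 [ 0.35729298 -0.93027479  0.59919254]
[559.50606094  61.49428551 106.46626436] want 559.7 61.8 106
-174.83181182460805
```

Emit:
jog_arm:
  moves: [0,0,0.001,0,0,0,0.03,0,0,0,0,0,0,0.03,0,0,0,0,0,0,0.03,0,0,0,0,0,0,0.03,0,0,0,0,0,0,0.03,0,0,0,0,0,0,0.03,0,0,0,0,0,0,0.03,0,0,0,0,0,0,0.03]

```text
time: 26.1
tool_pos: [559.3, 61.5, 268.5]
tcp_rot: [-0.0, -0.045, 0.999, -0.0]
ft_force: [-1.2, -0.3, 0.8]
opening: 0.454
grasp_force: 30.0
```

Emit:
jog_arm:
  moves: [0,0,-0.008,0,0,0,0.03,0,0,-0.01,0,0,0,0.03,0,0,-0.01,0,0,0,0.03]

```text
time: 26.48
tool_pos: [559.3, 61.5, 297.3]
tcp_rot: [-0.0, -0.045, 0.999, -0.0]
ft_force: [0.9, -0.2, -3.0]
opening: 0.455
grasp_force: 30.0
```

Emit:
jog_arm:
  moves: [0,0,-0.014,0,0,0,0.03,0,0,-0.015,0,0,0,0.03,0,0,-0.015,0,0,0,0.03,0,0,-0.015,0,0,0,0.03,0,0,-0.015,0,0,0,0.03,0,0,-0.015,0,0,0,0.03,0,0,-0.015,0,0,0,0.03,0,0,-0.015,0,0,0,0.03,0,0,-0.015,0,0,0,0.03,0,0,-0.015,0,0,0,0.03,0,0,-0.015,0,0,0,0.03,0,0,-0.015,0,0,0,0.03,0,0,0,0,0,0.03,0.03,0,0,0,0,0,0.03,0.03,0,0,0,0,0,0.03,0.03,0,0,0,0,0,0,0.03,0,0,0,0,0,0,0.03]

```text
time: 28.6
tool_pos: [559.4, 61.6, 475.2]
tcp_rot: [-0.001, -0.0, 1.0, -0.0]
ft_force: [-0.0, -0.2, -1.9]
opening: 0.456
grasp_force: 30.0
```

Run:
```python
from h import *
s=bot.sense();print(s['time'],s['tool_pos'],s['tcp_rot'],s['opening']*87,s['ft_force'],s['grasp_force'])
im2=read_camera('wrist');im=read_camera('side');c=calibration('wrist')
# expected cassette outline if upright & square
x,y,z=s['tool_pos'];z=z-268.5+14
for n,cc in(('side',calibration('side')),('wrist',c)):print(n,proj(cc,[[x+d,y+e,z+70] for d in(-11,11) for e in(-110,110)]).round().tolist())
a=cv2.resize(im[100:280,210:350],(373,480),interpolation=3)
cv2.imwrite('pics/c6.png',np.hstack([a,cv2.copyMakeBorder(im2[0:300,70:480],0,180,0,0,0)])[:,:,::-1])
```

```text
28.6 [559.38779711  61.56548217 475.19288849] [-5.42221878e-04 -1.53597555e-04  9.99999820e-01 -2.05223943e-04] 39.65864935545583 [-0.00874185 -0.23568648 -1.90944256] 29.999624490737915
side [[280.0, 186.0], [254.0, 167.0], [286.0, 185.0], [260.0, 166.0]]
wrist [[94.0, 243.0], [452.0, 243.0], [100.0, 275.0], [446.0, 275.0]]
```

View pics/c6.png

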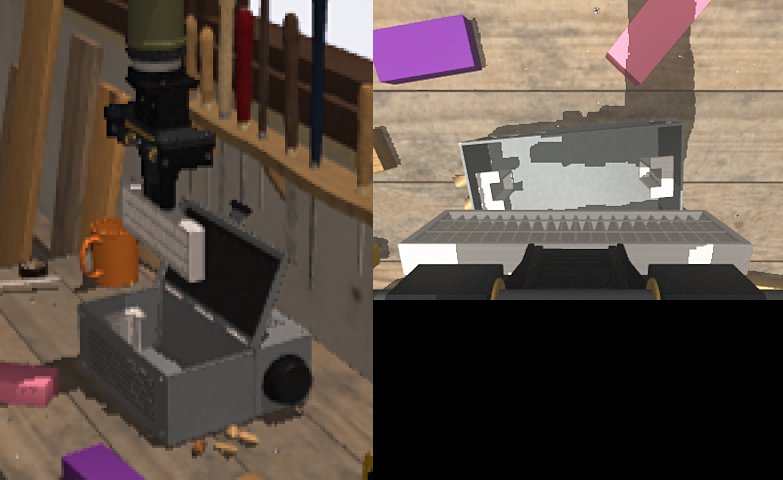

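The cassette is held upright with its lower edge about 106 mm above the box. Its top edge runs level at wrist row 243, as predicted for a square pose, so I hand the job in.

```bash
python3 -c "
from station import job;print(job.job_done())"
```

```text
the job is handed in; nothing more can be done
None
```

The job is handed in: all four chips were swept onto the bench and the block laid flat, the flap stands open at its stop, and the cassette is held upright and square to the window, its lower edge about 106 mm above the box.

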